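# Blow the lens clean and hold the loupe over it

## Task

First press the red nozzle cap of the air can all the way down and let it spring back up, to blow the dust off the lens. Then pick up the black eye loupe, carry it over the wall of the blue dust guard and finish still holding it there for inspection: upright, centred over the amber lens and about one centimetre above it. Do not touch the lens, its pedestal or the dust guard with anything, and leave the tin, the pin gauge and the tape roll where they are.

Things in the scene. Friction and masses are not known exactly. Their poses are not given: they have to be found in the camera images.
- station: fixed inspection station (position and yaw vary): aluminium base plate 190 (x) x 345 (y) x 6 mm carrying the dust guard, the lens and the air can. Origin on the bench surface exactly below the lens centre, z up; the plate reaches from -95 to +95 mm in its x and from -95 to +250 mm in its y
- dust_guard: fixed blue open-topped square box round the lens, 170 x 170 mm outside, 160 x 160 mm inside, walls 5 mm thick, 60 mm tall. Origin in the centre of its underside, 6 mm above the bench, axes as the station's; its rim is 66 mm above the bench
- lens: amber domed lens, 51 mm across, on a fixed pedestal with a black cup 60 mm across, in the middle of the dust guard. Origin in the centre of the pedestal's foot, 11 mm above the bench; the lens top is 33 mm above the origin
- air_can: white air can, 52 mm across with a green band, clamped upright to the plate outside the guard. Its origin is the station's; the can's axis is at station x = 0, y = +190 mm. A thin red tube (4 mm) runs from its cap towards the lens, from 113 mm above the bench at the cap down to 100 mm at its end at station y = +115 mm
- lens_top (a point): highest point of the amber lens, in its centre, 44 mm above the bench, 22 mm below the guard's rim
- nozzle_cap (a joint): travel of the air can's red cap in m: 0 up, 0.006 fully down; a spring brings it back. It moves straight down with about 1.5 N at first and 5 N fully down, then meets a rigid stop
- cap_top (a point): centre of the top face of the red nozzle cap (31 mm across), 121.5 mm above the bench when up; moves down with the cap
- loupe: loose black eye loupe, flared cup 35 mm across at its open upper rim, narrower below, 30 mm tall, about 22 g, stands upright on the bench on its lens end. Origin in the centre of its underside, z up through the rim. Can be gripped across the sides just below the rim, from above, in any yaw. It and the tin may change places
- tin: loose light grey round tin, 57 mm across, 28 mm tall; origin in the centre of its underside. Leave it alone
- gauge: loose ivory upright pin gauge, 18 mm across, 43 mm tall; origin in the centre of its underside. Leave it alone
- tape: loose blue tape roll lying flat, 37 mm across, 10 mm tall; origin in the centre of its underside. Leave it alone
Things that resemble listed ones, but are neither listed nor needed, are in the scene too. What is meant by the loupe is not yellow, and is the smaller of those in its own colour.

How it is judged (in metres and radians):
On the way, in this order (a step that is already met when the one before it is completed fails the run):
1. the red cap is pressed down (at least 4.5 of its 6 mm) (value of joint nozzle_cap above 0.0045 m), for 0.05 s.
2. the red cap has sprung back up (value of joint nozzle_cap below 0.0015 m), for 0.1 s.
3. the loupe is lifted higher than the rim of the dust guard (height (world z) of loupe above 0.067 m), for 0.1 s.
At the end, for the whole second after the job is handed in: The gripper still holds the loupe, at rest and upright within 0.2 rad, its underside's centre within 8 mm horizontally of the lens centre and 3 to 20 mm above the top of the lens, touching nothing else; the red cap is up (horizontal distance between loupe and lens_top below 0.008 m and z of loupe in the frame of lens_top between 0.003 and 0.02 m and angle between loupe's own z axis and vertical below 0.2 rad and linear speed of loupe below 0.02 m/s and contact force between the fingers and loupe above 0.5 N and contact force between loupe and station below 0.1 N and value of joint nozzle_cap below 0.0015 m); the arm keeps its last pose, push and grip.
It fails at once if the lens or its pedestal is touched (contact force between anything else and lens above 0.3 N).
It fails at once if the dust guard is touched (contact force between anything else and dust_guard above 0.5 N).
It fails at once if the tin, the pin gauge or the tape roll is moved more than 15 mm (distance of any of tin, gauge, tape from where it was at the start of the episode above 0.015 m).
It also fails if it takes over 56 s, if anything falls off the work surface, if the arm or the gripper's body presses on something with over 40 N, if the wrist force passes 120 N, or if a joint passes its speed limit or range.

## Robot

A 6-joint arm with a two-finger parallel gripper is mounted at the origin on a cart in front of the work surface, level with it; the furniture and walls round the work are solid. World frame = base frame: x ahead of the robot, y to its left, z up, the work surface at z = 0. Lengths are in m, angles in degrees, forces in N, time in s.
With the tool pointing down it reaches from about 0.35 to 0.85 m from the base axis. Payload 8.1 kg.
Tool frame: the origin (TCP) lies midway between the tips of the shut fingers; the grasp point (between the pads) lies 19 mm behind it; z points along the fingers, y is the line along which they close (so a half turn about z gives the same grasp; the last joint's range is limited). The gripper opens to 85 mm and grips with 20 to 120 N. Pads are 22 mm wide; open, the fingers measure 114 mm over their backs; the gripper's body (76 mm by 85 mm) begins 54 mm behind the grasp point. The pads swing forward as they close: fully open they stand 13 mm farther back than shut.
Start: joints at [66.039, 7.471, 85.268, -0, 87.261, -4.893], TCP at [0.196, 0.567, 0.231] pointing down, gripper open.
Joint ranges: [-169.43, 169.43], [-51.17, 129.36], [1.28, 143.12], [-76.62, 256.62], [0, 156.53], [-152.29, 152.29]. Speed limits (degrees/s): [136.94, 136.94, 159.86, 180, 180, 180].

## Interface

Orientations are given as [roll, pitch, yaw] about the fixed x, y, z axes, in that order (R = Rz(yaw) Ry(pitch) Rx(roll)).
In Python, from plant import get_state, snapshot, get_calibration, close_job gives the robot as it stands. The module is installed in compiled form; this text tells all that it offers.
- The arm moves only by the tool step_arm, never from a script. Its argument "series" is a list of rows, each a list of 3 entries, a list of its own where there are three numbers: the gripper command: -1 is shut, 1 is fully open, values between are in proportion, then the shift along the tool's x, y, z in mm, then the turn about the tool's z in degrees. In form: [[grip, [x, y, z], spin], ...]. A call has 1 to 10 rows; each row is the pose to reach, as a shift and turn from the pose commanded when the call began, along the tool's axes at that moment; what a row does not reach only later rows make up. A row lasts 1/10 s, in which the tool goes at most 50 mm and 8.59 degrees, less where a joint would pass 70% of its speed; a pose out of reach is approached as far as the arm can. A call with a gripper value outside its range is refused whole. The fingers move at their own pace and stop on an object; "force" is the grip in N (left out, the last holds). Time passes only in rows, so rows that repeat a pose let the fingers close. It gives the time, the measured TCP pose, the force, the opening and the grip force at its end, in the units of the state.
- get_state(): the state, without advancing time (a new reading comes with each control period).
- snapshot(name): name is "scene" or "top"; returns the picture (480x640x3 uint8, red, green, blue); there is no depth.
- get_calibration(name): a dict with "intrinsics" (3x3 intrinsics, pixels), "R" (3x3) and "t" (3): a world point X has camera coordinates R X + t. Camera axes: x right, y down, z forward; pixel columns grow to the right and rows downward; lengths in m; the calibration is good to about 2 mm. A picture is of the moment at which its call begins. get_calibration takes no time and is no camera call.
- close_job(): hands the job in; it is judged then, once.
The state is a dict: "time": time; "qpos": joint angles; "joint_vel": joint speeds; "joint_efforts": joint torques, N m; "position": TCP position; "tcp_rot": TCP orientation; "contact_force": force on the tool from outside, world axes, zero at the start; "torque": the same for the moment, N m; "gripper_width": opening from 0.0 (shut) to 1.0 (fully open); "finger_force": force on a finger pad.
Only numpy, scipy, OpenCV 4.12 (cv2) and the standard library are available. Lean on these libraries where they do the work, as an engineer would, in place of code of your own. Each camera call takes 0.05 s, during which the arm holds its last target. There are 200 camera calls.

## Working session

There is one attempt and no reset: what is moved stays moved. The work goes in short steps, Python scripts to look and compute and a tool call to move; the robot and the scene stay as the last step left them, time stands still between calls to the robot, and variables do not carry over. Pictures are saved under pics/ and viewed, at most 10 in all, crops included, and the job is handed in when it is done.

Besides the shell and the picture viewer there is one more tool, called after "Emit:" as name(argument=value, ...), one argument or row to a line, values as JSON. step_arm: Moves the arm, as the interface text tells. Its arguments: {"type":"object","properties":{"series":{"type":"array"},"force":{"type":"number"}},"required":["series"]}

```bash
mkdir -p pics; python3 - <<'E'
from plant import *
import cv2,numpy as np
for n in("scene","top"):
    cv2.imwrite(f"pics/{n}0.png",snapshot(n)[:,:,::-1]); c=get_calibration(n)
    print(n,np.round(c["intrinsics"],1).tolist(),np.round(c["R"],3).tolist(),np.round(c["t"],3), -c["R"].T@c["t"])
s=get_state();print(s)
E
```

```text
scene [[546.0, 0.0, 313.2], [0.0, 546.0, 245.7], [0.0, 0.0, 1.0]] [[0.526, -0.851, -0.01], [-0.52, -0.312, -0.795], [0.674, 0.423, -0.606]] [-0.333  0.373  1.063] [-0.34760055 -0.61679203  0.93795841]
top [[524.1, 0.0, 326.2], [0.0, 524.1, 245.0], [0.0, 0.0, 1.0]] [[0.022, -1.0, 0.008], [-0.982, -0.023, -0.19], [0.19, -0.004, -0.982]] [-0.055  0.563  1.475] [ 0.2731918  -0.0364783   1.55576436]
{'time': 0.1, 'qpos': array([ 6.60390454e+01,  7.51179709e+00,  8.53239844e+01, -2.27953899e-03,
        8.72618707e+01, -4.89259285e+00]), 'joint_vel': array([ 0.00399553, -0.09352739, -0.17654259, -0.02716729, -0.04962875,
        0.01436613]), 'joint_efforts': array([ 1.34590326e-03, -5.70952106e+01, -5.01942265e+01, -1.34583324e-04,
        8.18258763e-03,  1.21422480e-05]), 'position': array([0.19579969, 0.56661838, 0.23032969]), 'tcp_rot': array([-1.79902510e+02, -6.06010975e-03,  1.60931744e+02]), 'contact_force': array([-0.00241662, -0.47312903, -0.42328643]), 'torque': array([-0.01792877,  0.01166188, -0.03862763]), 'finger_force': 0.0, 'gripper_width': 0.9992512647665451}
```

View pics/scene0.png

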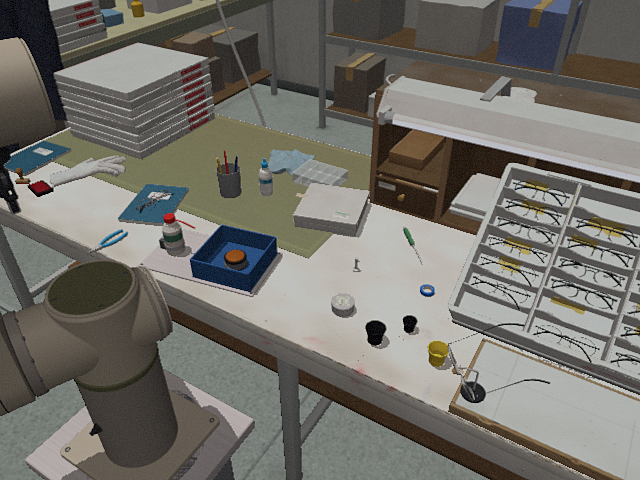

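View pics/top0.png

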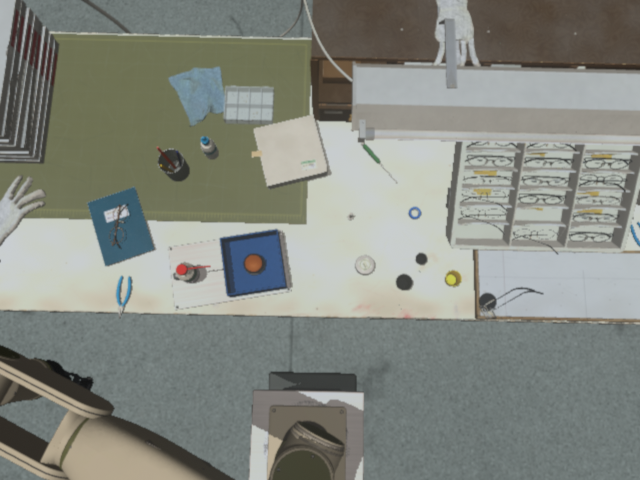

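The scene view shows the red cap at about (169,219), the lens at (235,259), two black cups at (375,332) (larger) and (410,324) (smaller, the loupe), and a yellow cup. In the top view the cap is at (183,271), the lens at (254,264), the loupe at (421,259), the larger decoy at (404,282), the tin at (365,265), the gauge at (351,216) and the tape at (415,213).

```bash
cat > h.py <<'E'
from plant import *
import cv2,numpy as np
def ray(n,px,z):
    c=get_calibration(n);R,t=c["R"],c["t"]
    o=-R.T@t; d=R.T@np.linalg.inv(c["intrinsics"])@np.array([*px,1.])
    return (o+d*(z-o[2])/d[2])[:2]
def tri(pa,pb):
    P=[]
    for n in("top","scene"):
        c=get_calibration(n);P.append(c["intrinsics"]@np.c_[c["R"],c["t"]])
    X=cv2.triangulatePoints(P[0],P[1],np.array(pa,float),np.array(pb,float)).ravel();return X[:3]/X[3]
def blob(im,near,f,r=20):
    "centroid, area, bbox of the biggest blob of mask f(hsv) within r of near"
    m=f(cv2.cvtColor(im,cv2.COLOR_RGB2HSV).astype(int)).astype(np.uint8)
    w=np.zeros_like(m);cv2.circle(w,near,r,1,-1);m*=w
    n,_,s,c=cv2.connectedComponentsWithStats(m)
    i=1+np.argmax(s[1:,4]);return c[i],s[i]
red=lambda h:((h[...,0]<6)|(h[...,0]>174))&(h[...,1]>150)&(h[...,2]>90)
amb=lambda h:(h[...,0]>4)&(h[...,0]<20)&(h[...,1]>120)&(h[...,2]>60)
blk=lambda h:h[...,2]<70
blu=lambda h:(h[...,0]>100)&(h[...,0]<125)&(h[...,1]>120)
E
python3 - <<'E'
from h import *
T=snapshot("top");S=snapshot("scene")
for nm,f,pt,ps,z,r in(("cap",red,(183,271),(169,219),.1215,12),("lens",amb,(254,264),(235,259),.04,18),("loupe",blk,(421,259),(410,324),.03,11),("big",blk,(404,282),(375,332),.04,14)):
    a,sa=blob(T,pt,f,r);b,sb=blob(S,ps,f,r)
    print(nm,a,sa,b,sb,"top",ray("top",a,z),"scene",ray("scene",b,z),"tri",tri(a,b))
for n,im,p in(("top",T,(254,264)),("scene",S,(235,259))):
    m=blu(cv2.cvtColor(im,cv2.COLOR_RGB2HSV).astype(int)).astype(np.uint8);w=m*0;cv2.circle(w,p,55,1,-1)
    r=cv2.minAreaRect(cv2.findNonZero(m*w));print(n,r, ray(n,r[0],.066))
    if n=="top":
        q=[ray(n,x,.066) for x in cv2.boxPoints(r)];print(q,[np.degrees(np.arctan2(*(q[i]-q[i-1])[::-1])) for i in range(4)])
for k,p in(("tin",(365,265)),("gauge",(351,216)),("tape",(415,213))):print(k,ray("top",p,.02))
E
```

```text
cap [181.33802817 269.07042254] [177 265  10   9  71] [168.44262295 216.26229508] [164 213  10   8  61] top [0.47433406 0.35529971] scene [0.4716693  0.35274332] tri [0.47467584 0.35616737 0.11856117]
lens [253.02714932 262.95022624] [245 255  17  17 221] [234.61170213 255.57446809] [225 250  20  12 188] top [0.50855265 0.1698831 ] scene [0.50651002 0.16667152] tri [0.50942839 0.16997823 0.03659781]
loupe [420.93220339 258.52542373] [417 255   9   8  59] [409.1043956  323.36263736] [403 316  14  17 182] top [ 0.53464285 -0.32359007] scene [ 0.52433837 -0.32781104] tri [ 0.5360045  -0.32486376  0.0186182 ]
big [403.67333333 281.9       ] [397 275  14  14 150] [374.91847826 331.86956522] [366 321  20  25 368] top [ 0.46280378 -0.27053476] scene [ 0.45059425 -0.27626126] tri [ 0.46385841 -0.27172701  0.02599059]
top ((255.04531860351562, 264.008056640625), (52.17414474487305, 52.0577507019043), 81.63410949707031) [0.50157631 0.16040805]
[array([0.56403436, 0.24884366]), array([0.58990356, 0.10083747]), array([0.44005979, 0.07330557]), array([0.41520506, 0.21865944])] [np.float64(11.464714284157026), np.float64(-80.08573125674788), np.float64(-169.58874717418317), np.float64(99.7034221288162)]
scene ((233.00003051757812, 256.5000305175781), (82.21957397460938, 59.66376495361328), 14.03624439239502) [0.4765953  0.14515418]
tin [ 0.51308661 -0.15918568]
gauge [ 0.66167234 -0.11580093]
tape [ 0.67558858 -0.30930283]
```

```bash
cat >> h.py <<'E'
def go(x,y,z,yaw=None):
    "shift in tool axes (mm) and spin (deg) from here to a world TCP pose, tool down"
    from scipy.spatial.transform import Rotation as Ro
    s=get_state();R=Ro.from_euler("xyz",s["tcp_rot"],degrees=True)
    d=R.inv().apply(np.array([x,y,z])-s["position"])*1e3
    sp=None if yaw is None else (s["tcp_rot"][2]-yaw+180)%360-180
    print("shift",d.round(1),"spin",sp,"pos",s["position"].round(4),"rpy",s["tcp_rot"].round(2),"t",s["time"])
E
python3 -c "
from h import *
go(.474,.355,.155)"
```

```text
shift [-332.1 -109.2   75.7] spin None pos [0.1958 0.5668 0.2306] rpy [-1.7993e+02 -1.0000e-02  1.6093e+02] t 0.2
```

Emit:
step_arm(
  series=[
    [-1,[-40,-13,0],0],
    [-1,[-80,-26,0],0],
    [-1,[-120,-39,0],0],
    [-1,[-160,-52,0],0],
    [-1,[-200,-65,15],0],
    [-1,[-240,-78,30],0],
    [-1,[-280,-92,50],0],
    [-1,[-310,-102,65],0],
    [-1,[-332,-109,75],0],
    [-1,[-332,-109,75],0],
  ],
  force=30,
)

```text
time: 1.2
position: [0.4752, 0.3527, 0.1539]
tcp_rot: [-179.8, -0.1, 160.7]
contact_force: [-0.1, 0.1, -1.0]
gripper_width: -0.004
finger_force: 0.0
```

Emit:
step_arm(
  series=[
    [-1,[0,0,15],0],
    [-1,[0,0,28],0],
    [-1,[0,0,33],0],
    [-1,[0,0,35],0],
    [-1,[0,0,37],0],
    [-1,[0,0,37],0],
  ],
)

```text
time: 1.8
position: [0.474, 0.3562, 0.1197]
tcp_rot: [180.0, 0.0, 161.0]
contact_force: [-1.4, -0.5, 2.5]
gripper_width: -0.005
finger_force: 1.2
```

Emit:
step_arm(
  series=[
    [-1,[0,0,2],0],
    [-1,[0,0,4],0],
    [-1,[0,0,5],0],
    [-1,[0,0,5],0],
  ],
)

```text
time: 2.2
position: [0.4745, 0.3562, 0.1155]
tcp_rot: [179.9, 0.0, 160.9]
contact_force: [-2.1, 0.6, 8.7]
gripper_width: -0.001
finger_force: 4.4
```

Emit:
step_arm(
  series=[
    [-1,[0,0,0.5],0],
    [-1,[0,0,0.5],0],
    [-1,[0,0,-5],0],
    [-1,[0,0,-20],0],
    [-1,[0,0,-45],0],
    [-1,[0,0,-75],0],
    [-1,[0,0,-85],0],
    [-1,[0,0,-85],0],
  ],
)

```text
time: 3.0
position: [0.4755, 0.3562, 0.2019]
tcp_rot: [179.8, 0.2, 160.9]
contact_force: [0.4, -0.2, 0.2]
gripper_width: 0.0
finger_force: 0.0
```

```bash
python3 -c "
from h import *
for f in (1,):
  S=snapshot('scene');a=blob(S,(169,219),red,12);print(a)
go(.534,-.325,.14,100)"
```

```text
(array([168.1884058 , 217.17391304]), array([164, 213,  10,  10,  69], dtype=int32))
shift [-278.5 -624.    59.5] spin 60.923600343973845 pos [0.4746 0.3557 0.1998] rpy [1.7994e+02 6.0000e-02 1.6092e+02] t 3.05
```

Emit:
step_arm(
  series=[
    [-1,[-14,-31,0],3],
    [-1,[-31,-69,0],8],
    [-1,[-49,-109,0],14],
    [-1,[-67,-149,0],20],
    [-1,[-85,-190,0],26],
    [-1,[-103,-230,0],32],
    [-1,[-121,-270,0],38],
    [-1,[-139,-311,0],44],
    [-1,[-157,-351,0],50],
    [-1,[-175,-391,0],55],
  ],
)

```text
time: 4.05
position: [0.5105, -0.0727, 0.1971]
tcp_rot: [-179.8, -0.1, 105.7]
contact_force: [0.1, -0.3, 0.1]
gripper_width: 0.004
finger_force: 0.0
```

```bash
python3 -c "
from h import *
go(.534,-.325,.14,100)"
```

```text
shift [-249.3  -45.4   56.9] spin 5.683555732119572 pos [ 0.5105 -0.0727  0.1971] rpy [-1.7984e+02 -8.0000e-02  1.0568e+02] t 4.05
```

Emit:
step_arm(
  series=[
    [0.5,[-40,-7,0],3],
    [0.5,[-80,-14,0],6],
    [0.5,[-120,-22,0],6],
    [0.5,[-160,-29,5],6],
    [0.5,[-200,-36,20],6],
    [0.5,[-235,-43,40],6],
    [0.5,[-249,-45,57],6],
    [0.5,[-249,-45,57],6],
    [0.5,[-249,-45,57],6],
  ],
)

```text
time: 4.95
position: [0.5357, -0.3219, 0.1403]
tcp_rot: [-179.8, -0.2, 99.9]
contact_force: [-0.2, -0.2, -0.1]
gripper_width: 0.747
finger_force: 0.0
```

```bash
python3 - <<'E'
from h import *
T=snapshot("top");S=snapshot("scene")
a=cv2.resize(S[250:380,320:480],None,fx=4,fy=4,interpolation=cv2.INTER_CUBIC)
cv2.imwrite("pics/s1.png",a[:,:,::-1])
go(.534,-.325,.008,100)
E
```

```text
shift [ -2.5  -3.6 134.6] spin -0.018458434494448284 pos [ 0.5371 -0.3219  0.1426] rpy [ 1.7999e+02 -1.0000e-02  9.9980e+01] t 5.05
```

View pics/s1.png

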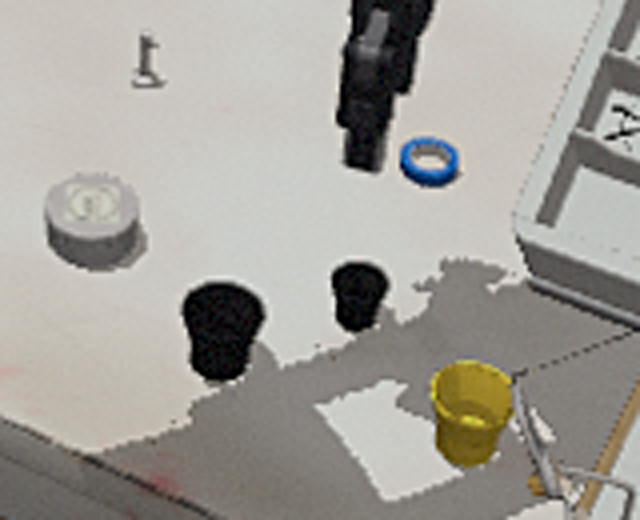

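The crop shows the loupe clear beneath the gripper: rim centre at crop (360,278), i.e. image pixel (410,319.5), standing upright, with the larger cup, yellow cup and tin clear of it.

```bash
python3 - <<'E'
from h import *
print(ray("scene",(410,319.3),.03),ray("top",(420.9,258.5),.03),ray("top",(420.9,258.5),.015))
S=snapshot("scene")
b=blob(S,(409,323),blk,13);print(b)
E
```

```text
[ 0.5375436  -0.32424868] [ 0.53471685 -0.32349577] [ 0.53728794 -0.32631748]
(array([409.12154696, 323.31491713]), array([403, 316,  14,  17, 181], dtype=int32))
```

Emit:
step_arm(
  series=[
    [0.5,[-2,-1,30],0],
    [0.5,[-2,-1,65],0],
    [0.5,[-2,-1,95],0],
    [0.5,[-2,-1,115],0],
    [0.5,[-2,-1,126],0],
    [0.5,[-2,-1,131],0],
    [0.5,[-2,-1,133],0],
    [0.5,[-2,-1,133],0],
  ],
)

```text
time: 5.9
position: [0.5372, -0.3254, 0.0106]
tcp_rot: [179.9, 0.1, 99.9]
contact_force: [-0.3, 0.1, -0.6]
gripper_width: 0.75
finger_force: 0.0
```

```bash
python3 - <<'E'
from h import *
S=snapshot("scene")
cv2.imwrite("pics/s2.png",cv2.resize(S[270:370,350:470],None,fx=5,fy=5,interpolation=cv2.INTER_CUBIC)[:,:,::-1])
for i in range(4):
    go(.5365,-.3245,.006,100);snapshot("top")
E
```

```text
shift [ 1.2 -0.6  4.8] spin -0.055622149691316736 pos [ 0.5372 -0.3256  0.0108] rpy [1.7991e+02 1.0000e-01 9.9940e+01] t 5.95
shift [ 1.2 -0.5  4.8] spin -0.06590171101382225 pos [ 0.5372 -0.3256  0.0108] rpy [1.7991e+02 9.0000e-02 9.9930e+01] t 6.0
shift [ 1.2 -0.4  4.6] spin -0.06886241240448499 pos [ 0.5371 -0.3256  0.0106] rpy [1.7992e+02 8.0000e-02 9.9930e+01] t 6.05
shift [ 1.1 -0.2  4.5] spin -0.07228304475890468 pos [ 0.5369 -0.3255  0.0105] rpy [1.7993e+02 7.0000e-02 9.9930e+01] t 6.1
```

View pics/s2.png

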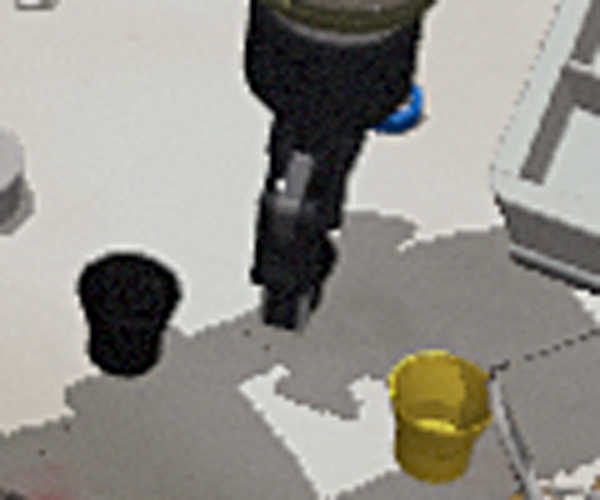

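The fingers straddle the loupe, with all the neighbours clear. Next I go a little lower and close.

Emit:
step_arm(
  series=[
    [0.5,[1,0,5],0],
    [0.5,[1,0,9],0],
    [0.2,[1,0,9],0],
    [0,[1,0,9],0],
    [-0.2,[1,0,9],0],
    [-0.5,[1,0,9],0],
    [-1,[1,0,9],0],
    [-1,[1,0,9],0],
    [-1,[1,0,9],0],
    [-1,[1,0,9],0],
  ],
  force=30,
)

```text
time: 7.15
position: [0.5363, -0.3242, 0.0005]
tcp_rot: [180.0, 0.0, 99.9]
contact_force: [0.5, -0.1, 1.8]
gripper_width: 0.379
finger_force: 29.8
```

Emit:
step_arm(
  series=[
    [-1,[0,0,-8],0],
    [-1,[0,0,-25],0],
    [-1,[0,0,-50],0],
    [-1,[0,0,-80],0],
    [-1,[0,0,-110],0],
    [-1,[0,0,-140],0],
    [-1,[0,0,-155],0],
    [-1,[0,0,-155],0],
    [-1,[0,0,-155],0],
  ],
)

```text
time: 8.05
position: [0.5359, -0.3239, 0.1548]
tcp_rot: [-180.0, -0.0, 99.9]
contact_force: [-0.0, 0.4, -0.6]
gripper_width: 0.379
finger_force: 29.7
```

```bash
python3 - <<'E'
from h import *
S=snapshot("scene")
cv2.imwrite("pics/s3.png",cv2.resize(S[200:340,350:490],None,fx=4,fy=4,interpolation=cv2.INTER_CUBIC)[:,:,::-1])
s=get_state();print(s["gripper_width"],s["finger_force"]); go(.509,.168,.155)
E
```

```text
0.3729383093131911 29.74786720558768
shift [488.6  58.8  -0.7] spin None pos [ 0.5353 -0.3235  0.1536] rpy [-1.799e+02 -1.000e-01  9.993e+01] t 8.1
```

View pics/s3.png

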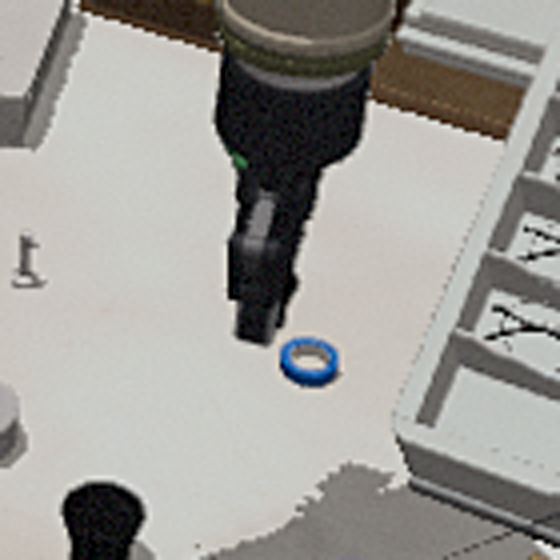

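The loupe has left the bench and is between the fingertips, around crop (258,330). The cup at the lower left is the larger decoy.

Emit:
step_arm(
  series=[
    [-1,[25,3,0],0],
    [-1,[60,7,0],0],
    [-1,[100,12,0],0],
    [-1,[140,17,0],0],
    [-1,[180,22,0],0],
    [-1,[220,27,0],0],
    [-1,[260,31,0],0],
    [-1,[300,36,0],0],
    [-1,[340,41,0],0],
    [-1,[375,45,0],0],
  ],
)

```text
time: 9.1
position: [0.5139, 0.055, 0.153]
tcp_rot: [-179.8, -0.0, 100.0]
contact_force: [1.0, 0.5, -0.2]
gripper_width: 0.372
finger_force: 29.8
```

Emit:
step_arm(
  series=[
    [-1,[35,4,0],0],
    [-1,[65,8,0],0],
    [-1,[90,11,0],0],
    [-1,[105,13,0],0],
    [-1,[114,13,0],0],
    [-1,[114,13,0],0],
    [-1,[114,13,0],0],
  ],
)

```text
time: 9.8
position: [0.5088, 0.1668, 0.1548]
tcp_rot: [-180.0, 0.0, 99.9]
contact_force: [0.1, 0.3, -0.3]
gripper_width: 0.374
finger_force: 29.8
```

```bash
python3 - <<'E'
from h import *
for i in range(3): S=snapshot("scene");go(.508,.169,.1)
cv2.imwrite("pics/s4.png",cv2.resize(S[130:310,130:330],None,fx=3,fy=3,interpolation=cv2.INTER_CUBIC)[:,:,::-1])
a=blob(S,(235,259),amb,18);print(a,blob(S,(169,219),red,12)[0],get_state()["finger_force"])
E
```

```text
shift [ 2.5 -0.5 55. ] spin None pos [0.5089 0.1666 0.155 ] rpy [-1.7997e+02  2.0000e-02  9.9890e+01] t 9.85
shift [ 2.6 -0.6 55.2] spin None pos [0.5091 0.1666 0.1552] rpy [-1.7999e+02  2.0000e-02  9.9870e+01] t 9.9
shift [ 2.5 -0.7 55.3] spin None pos [0.5091 0.1666 0.1553] rpy [-1.800e+02  2.000e-02  9.986e+01] t 9.95
(array([234.60427807, 255.54010695]), array([225, 250,  20,  12, 187], dtype=int32)) [168.39189189 217.09459459] 29.77294286029064
```

View pics/s4.png

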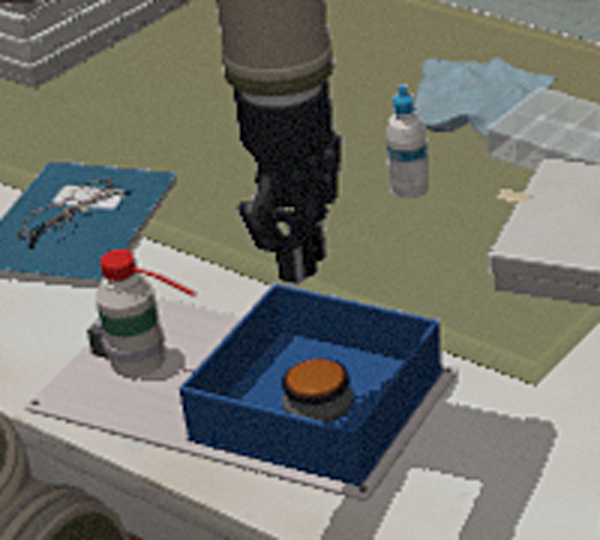

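The held loupe is above the guard at crop (295,270), the amber lens is at crop (316,380), and the tube is well clear. Next I descend.

Emit:
step_arm(
  series=[
    [-1,[2,0,15],0],
    [-1,[2,0,35],0],
    [-1,[2,0,55],0],
    [-1,[2,0,72],0],
    [-1,[2,0,82],0],
    [-1,[2,0,86],0],
    [-1,[2,0,86],0],
    [-1,[2,0,86],0],
  ],
)

```text
time: 10.75
position: [0.5091, 0.1697, 0.07]
tcp_rot: [179.9, -0.0, 99.9]
contact_force: [0.8, 0.0, 1.1]
gripper_width: 0.373
finger_force: 29.8
```

```bash
python3 - <<'E'
from h import *
S=snapshot("scene");go(.508,.169,.056)
cv2.imwrite("pics/s5.png",cv2.resize(S[190:300,170:300],None,fx=5,fy=5,interpolation=cv2.INTER_CUBIC)[:,:,::-1])
E
```

```text
shift [-0.5 -1.5 14.3] spin None pos [0.5093 0.1698 0.0703] rpy [ 1.799e+02 -1.000e-02  9.993e+01] t 10.8
```

View pics/s5.png

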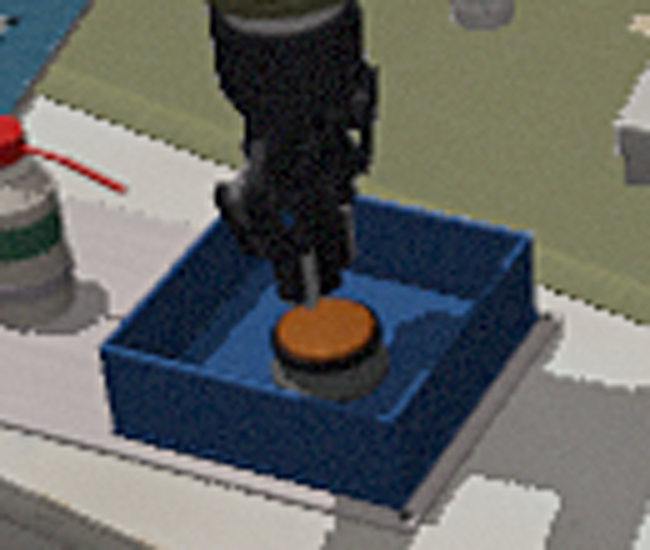

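The tips hover just above the lens: the lens is at crop (328,332) and the tip silhouette spans about x 275–352. I'll compare that with the projected poses.

```bash
python3 - <<'E'
from h import *
c=get_calibration("scene")
S=snapshot("scene")
def pr(X):
    u=c["intrinsics"]@(c["R"]@np.array(X)+c["t"]);return ((u[:2]/u[2]-[170,190])*5).round(0)
p=get_state()["position"]
print("loupe bottom",pr(p),"rim",pr(p+[0,0,.03]),"lens edge plane",pr([.508,.169,.037]),pr([.509,.170,.037]))
e=np.array([np.cos(np.radians(10)),np.sin(np.radians(10)),0])
for s in(-1,1):
  for w in(-1,1):
    print("finger",s,w,pr(p+s*.018*e+w*.011*np.array([-e[1],e[0],0])+[0,0,.004]), pr(p+s*.030*e+w*.011*np.array([-e[1],e[0],0])+[0,0,.004]))
for r in range(274,320,6):
    row=S[190+r//5,170:300].astype(int).max(1); print(r,[int(i*5) for i in np.where(row<45)[0][[0,-1]]] if (row<45).any() else None)
E
```

```text
loupe bottom [316. 278.] rim [310. 232.] lens edge plane [322. 329.] [322. 328.]
finger -1 -1 [318. 296.] [307. 309.]
finger -1 1 [280. 287.] [269. 300.]
finger 1 -1 [350. 257.] [361. 244.]
finger 1 1 [313. 248.] [324. 236.]
274 [180, 335]
280 [225, 520]
286 [175, 525]
292 [195, 525]
298 [155, 525]
304 [295, 525]
310 [140, 480]
316 [140, 140]
```

Emit:
step_arm(
  series=[
    [-1,[0,-1,4],0],
    [-1,[0,-1,8],0],
    [-1,[0,-1,12],0],
    [-1,[0,-1,14],0],
    [-1,[0,-1,14],0],
    [-1,[0,-1,14],0],
    [-1,[0,-1,14],0],
    [-1,[0,-1,14],0],
  ],
)

```text
time: 11.65
position: [0.5077, 0.1695, 0.0555]
tcp_rot: [180.0, -0.0, 99.9]
contact_force: [0.4, -0.2, -0.3]
gripper_width: 0.375
finger_force: 29.8
```

```bash
python3 - <<'E'
from h import *
S=snapshot("scene");go(.508,.169,.056);s=get_state();print(s["finger_force"],s["gripper_width"],s["contact_force"],blob(S,(169,219),red,12)[0])
cv2.imwrite("pics/s6.png",cv2.resize(S[190:300,170:300],None,fx=5,fy=5,interpolation=cv2.INTER_CUBIC)[:,:,::-1])
E
```

```text
shift [-0.5  0.2 -0.5] spin None pos [0.5077 0.1695 0.0555] rpy [179.98  -0.    99.93] t 11.7
29.774420436588116 0.37765978965678326 [0.2845439  0.44174745 0.44054308] [168.48717949 217.28205128]
```

View pics/s6.png

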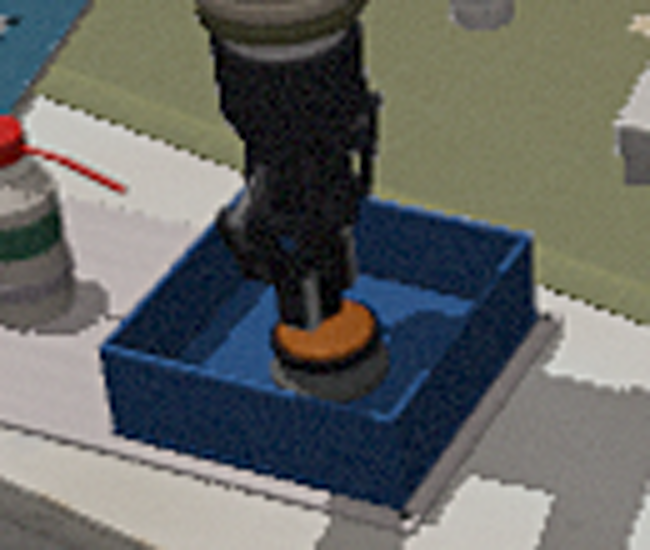

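The loupe is held over the lens with the tips at crop (300,325) and the lens at (327,335). The force reading shows no contact and the red cap is up, so I'm handing it in.

```bash
python3 -c "
from plant import *
print(close_job())"
```

```text
the job is handed in; nothing more can be done
None
```

I pressed the cap fully and saw it spring back up, then handed the job in with the loupe held about 11 mm above the lens and centred to within a few millimetres by my measurements. `close_job` returned no verdict.

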